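# Hold the cone wreath up to the shop camera

### The job

The wreath with the cones is due for its picture. Run the camera carriage out along its slide until it is fully against the end stop on the side away from the robot, then lift the cone-dressed wreath out of the wooden rack and hold it up for the camera: upright with the cones at the bottom, the cone side squarely facing the lens, its centre level with the lens and 25 cm straight in front of it. Finish while still holding it there, steady in the air, with the camera still at its stop and all the other things left where they were.

Things in the scene. Friction and masses are not known exactly. Their poses are not given: they have to be found in the camera images.
- carriage (a joint): position of the camera carriage on its slide (m): 0 at the end stop nearer the robot, 0.230 fully against the one farther away. It rolls level with about 2.5 N of friction and stays where it is left. The slide, two dark tubes between aluminium end blocks, is fixed to the bench on the robot's left: 360 mm long, 50 mm high, roughly along world x, turned by up to 0.15 rad.
- pan_grip (a point): middle of the black sleeve of the pan bar, the hand grip for moving the carriage, to which it is rigidly fixed: level round bar 22 mm in diameter, 80 mm long, centre line 105 mm above the bench, sticking out behind the camera. Axes as lens: the sleeve lies along y, the carriage travels along +x to the far stop. The camera's back is 87 mm from this point, its top 208 mm above the bench.
- lens (a point): centre of the front glass of the lens of the compact camera (black, 104 x 34 x 66 mm; barrel 50 mm in diameter) that rides on the carriage; 170 mm above the bench. Axes: x along the slide towards the far stop, z up; the lens looks level along -y (roughly world -y, to the robot's right).
- wreath: the dressed willow wreath: ring of brown twigs, 170 mm outside, 118 mm inside diameter, round section 26 mm, about 0.16 kg, three small dark cones low on its front, out to 36 mm from the mid-plane. Origin: centre of the hole. Axes: x square out of the cone side, z up in its plane to the top of the ring. Starts upright in an outer slot of the rack, centre 101 mm, top 186 mm above the bench.
- bare_ring: an undressed willow ring without cones, 150 mm outside diameter, section 26 mm, standing in the other outer slot of the rack; origin at its centre. To be left alone.
- rack: fixed wooden rack on the robot's right, 260 x 136 mm: two rails 30 mm high along its x axis, with pairs of upright dowels, 105 mm high, that hold a ring between them with about 3 mm play. Origin: centre of its underside. Slots at x = -80, 0, +80 mm; the rings stand square across x, fronts towards +x, and lift straight up out of the slots.
- secateurs: pair of secateurs lying on the bench, about 200 mm long, 18 mm high; origin under its pivot. To be left alone.
- wire_reel: dark reel of binding wire, 64 mm in diameter, 50 mm high, standing on the bench; origin under its centre. To be left alone.
- pot: terracotta flower pot, 90 mm across the rim, 85 mm high, standing on the bench; origin under its centre. To be left alone.
Not all that is in view belongs to the job. Leave any pink look-alike of the wreath alone.

How it is judged (in metres and radians):
On the way:
1. the camera carriage is fully against the far stop of its slide (value of joint carriage above 0.226 m), for 0.2 s.
At the end, for the whole second after the job is handed in: Carriage within 4 mm of its far stop; wreath carried by the fingers alone, at rest, centre within 20 mm of the lens axis and 225 to 275 mm in front of the lens, upright and cone side facing the lens within 0.17 rad each; bare ring, secateurs, reel and pot within 30 mm of their start (value of joint carriage above 0.226 m and x of wreath in the frame of lens between -0.02 and 0.02 m and z of wreath in the frame of lens between -0.02 and 0.02 m and y of wreath in the frame of lens between -0.275 and -0.225 m and angle between wreath's own z axis and vertical below 0.17 rad and angle between the x axis of wreath and the y axis of lens, either way round below 0.17 rad and x of lens in the frame of wreath above 0.2 m and linear speed of wreath below 0.02 m/s and angular speed of wreath below 0.15 rad/s and contact force between wreath and the fingers above 2 N and contact force between wreath and rack below 0.1 N and contact force between wreath and bare_ring below 0.1 N and distance of each of bare_ring, secateurs, wire_reel, pot from where it was at the start of the episode below 0.03 m); the arm keeps its last pose, push and grip.
It fails at once if the bare ring, secateurs, wire reel or pot is moved more than 30 mm (distance of any of bare_ring, secateurs, wire_reel, pot from where it was at the start of the episode above 0.03 m).
It also fails if it takes over 51 s, if anything falls off the work surface, if the arm or the gripper's body presses on something with over 40 N, if the wrist force passes 120 N, or if a joint passes its speed limit or range.

### The arm

A 7-joint arm with a two-finger parallel gripper is mounted at the origin on the work surface. World frame = base frame: x ahead of the robot, y to its left, z up, the work surface at z = 0. Lengths are in mm, angles in rad, forces in N, time in s.
With the tool pointing down it reaches from about 400 to 875 mm from the base axis. Payload 4.4 kg.
Tool frame: the origin (TCP) lies midway between the tips of the shut fingers; the grasp point (between the pads) lies 19 mm behind it; z points along the fingers, y is the line along which they close (so a half turn about z gives the same grasp; the last joint's range is limited). The gripper opens to 85 mm and grips with 20 to 120 N. Pads are 22 mm wide; open, the fingers measure 114 mm over their backs; the gripper's body (76 mm by 85 mm) begins 54 mm behind the grasp point. The pads swing forward as they close: fully open they stand 13 mm farther back than shut.
Start: joints at [1.077, 0.628, 0.038, 1.517, -0.027, 0.996, -0.02], TCP at [269.694, -591.425, 231.313] pointing down, gripper open.
Joint ranges: [-3.06, 3.06], [-0.37, 2.12], [-1.25, 1.32], [0.18, 2.47], [-1.1, 4.24], [0.23, 1.98], [-2.94, 2.94]. Speed limits (rad/s): [2.57, 2.57, 3.14, 3.14, 3.14, 3.14, 3.14].

### API

Orientations are given as [roll, pitch, yaw] about the fixed x, y, z axes, in that order (R = Rz(yaw) Ry(pitch) Rx(roll)).
In Python, from cell import read_state, get_image, finish_job gives the robot as it stands.
- The arm moves only by the tool send_rows, never from a script. Its argument "series" is a list of rows, each an object of numbers: "ax", "ay", "az": the turn, a rotation vector about the tool's x, y, z in rad; "dx", "dy", "dz": the shift along the tool's x, y, z in cm; "hand": the closure, from 0 (fully open) to 1 (shut). In form: [{"ax": .., "ay": .., "az": .., "dx": .., "dy": .., "dz": .., "hand": ..}, ...]. A call has 1 to 10 rows; each row is the pose to reach, as a shift and turn from the pose commanded when the call began, along the tool's axes at that moment; what a row does not reach only later rows make up. A row lasts 1/10 s, in which the tool goes at most 50 mm and 8.59 degrees, less where a joint would pass 70% of its speed; a pose out of reach is approached as far as the arm can. A call with a gripper value outside its range is refused whole. The fingers move at their own pace and stop on an object; the grip force is fixed at half the most. Time passes only in rows, so rows that repeat a pose let the fingers close. It gives the time, the measured TCP pose, the force, the opening and the grip force at its end, in the units of the state.
- read_state(): the state, without advancing time (a new reading comes with each control period).
- get_image(name): name is "scene" or "top" or "wrist"; returns a dict with "pixels" (384x512x3 uint8, red, green, blue), "mtx" (3x3 intrinsics, pixels), "R" (3x3) and "t" (3): a world point X has camera coordinates R X + t. Camera axes: x right, y down, z forward; pixel columns grow to the right and rows downward; lengths in mm; the calibration is good to about 2 mm. The wrist camera is an equidistant fisheye: a pixel r from the principal point sees the ray r / f radians off the axis. A picture is of the moment at which its call begins. There is no depth.
- finish_job(): hands the job in; it is judged then, once.
The state is a dict: "clock": time; "qpos": joint angles; "qd": joint speeds; "tau": joint torques, N m; "eef_pos": TCP position; "tool_rot": TCP orientation; "force": force on the tool from outside, world axes, zero at the start; "torque": the same for the moment, N m; "width": finger opening in mm; "gripper_force": force on a finger pad.
Only numpy, scipy, OpenCV 4.12 (cv2) and the standard library are available. Lean on these libraries where they do the work, as an engineer would, in place of code of your own. Each camera call takes 0.05 s, during which the arm holds its last target. There are 200 camera calls.

## Working session

There is one attempt and no reset: what is moved stays moved. The work goes in short steps, Python scripts to look and compute and a tool call to move; the robot and the scene stay as the last step left them, time stands still between calls to the robot, and variables do not carry over. Pictures are saved under pics/ and viewed, at most 10 in all, crops included, and the job is handed in when it is done.

Besides the shell and the picture viewer there is one more tool, called after "Emit:" in YAML: its name, and indented under it one key for each argument. send_rows: Moves the arm, as the interface text tells. Its arguments: {"type":"object","properties":{"series":{"type":"array","items":{"type":"object","properties":{"ax":{"type":"number"},"ay":{"type":"number"},"az":{"type":"number"},"dx":{"type":"number"},"dy":{"type":"number"},"dz":{"type":"number"},"hand":{"type":"number"}}}}},"required":["series"]}

```bash
mkdir -p pics; python3 - <<'E'
from cell import *
import cv2,numpy as np,pickle
s=read_state();print(s)
d={}
for n in ["scene","top","wrist"]:
    g=get_image(n);d[n]=g
    print(n,np.array(g["mtx"]).round(1).tolist(),np.array(g["R"]).round(3).tolist(),np.array(g["t"]).round(1).tolist())
pickle.dump(d,open("d0.pkl","wb"))
for n in ["scene","top"]:
    cv2.imwrite(f"pics/{n}0.png",cv2.resize(d[n]["pixels"][:,:,::-1],(800,600),interpolation=cv2.INTER_CUBIC))
E
```

```text
{'clock': 0.0, 'qpos': array([ 1.0772021 ,  0.62932237,  0.03845777,  1.51836319, -0.02700179,
        0.99630089, -0.01997301]), 'qd': array([-0.00039376, -0.00027533,  0.00083745,  0.00064531,  0.00035981,
       -0.00063107,  0.00024954]), 'tau': array([ 3.70773378e-04, -5.63399184e+01,  1.22629814e+00, -1.93444526e+01,
        1.09570508e-02,  1.06929091e-02,  8.82278698e-06]), 'eef_pos': array([ 269.42314525, -590.8505821 ,  230.40631163]), 'tool_rot': array([-3.13971755e+00,  3.12169380e-05,  4.27807589e-01]), 'force': array([-1.12502269, -0.53131813, -1.09492677]), 'torque': array([ 0.03443766, -0.03063126,  0.00472177]), 'gripper_force': 0.0, 'width': 85.71052810116352}
scene [[427.0, 0.0, 252.9], [0.0, 427.0, 199.8], [0.0, 0.0, 1.0]] [[-0.295, 0.955, 0.013], [0.622, 0.202, -0.757], [-0.725, -0.215, -0.654]] [272.5, -219.7, 1737.3]
top [[497.3, 0.0, 259.2], [0.0, 497.3, 195.9], [0.0, 0.0, 1.0]] [[0.026, -1.0, -0.01], [-0.986, -0.024, -0.167], [0.166, 0.014, -0.986]] [-136.1, 508.6, 1658.7]
wrist [[297.3, 0.0, 258.3], [0.0, 297.3, 195.1], [0.0, 0.0, 1.0]] [[0.415, -0.91, -0.002], [-0.861, -0.393, 0.322], [-0.294, -0.132, -0.947]] [-649.5, -42.4, 381.9]
```

View pics/scene0.png

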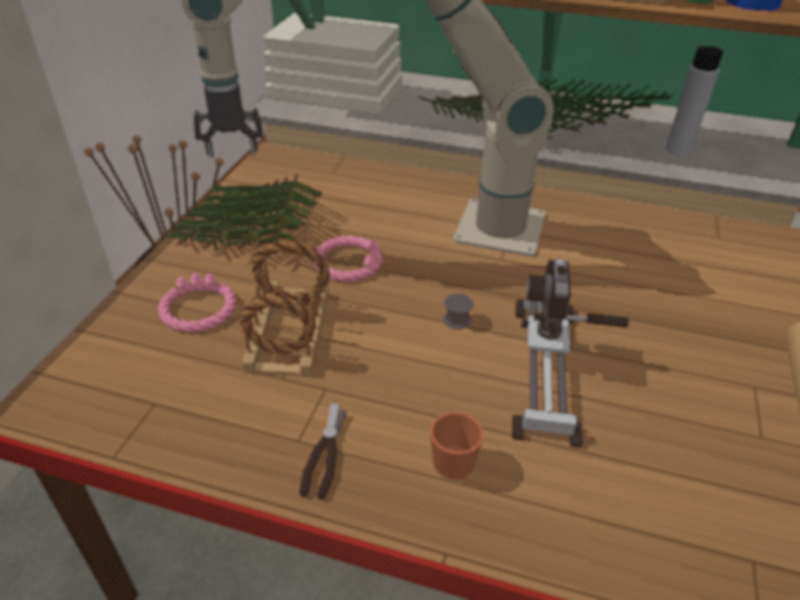

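View pics/top0.png

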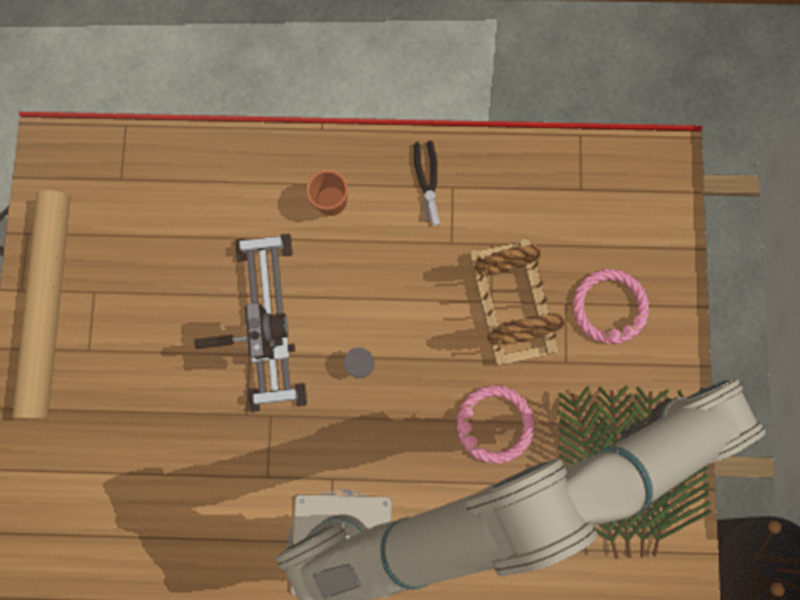

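The scene view shows the camera slide at about (550,350), with its black sleeve at (600,321), and the rack at (285,320) holding two brown rings. In the top view the sleeve is at (213,342), the slide end blocks are at (264,243) and (276,397), and the rack's two rings are at (507,260) and (525,328). The candidates are the far and near brown rings; the two pink rings are decoys. I'll enlarge the rack to see which one carries cones.

```bash
cat > h.py <<'E'
import numpy as np,cv2
from cell import *
def ray(g,u,v):
    K,R,t=[np.array(g[k],float) for k in("mtx","R","t")]
    d=R.T@np.linalg.solve(K,[u,v,1]);return -R.T@t,d/np.linalg.norm(d)
def onz(g,u,v,z):
    c,d=ray(g,u,v);return c+d*(z-c[2])/d[2]
def tri(g1,p1,g2,p2):
    c1,d1=ray(g1,*p1);c2,d2=ray(g2,*p2)
    s=np.linalg.lstsq(np.c_[d1,-d2],c2-c1,rcond=None)[0]
    a,b=c1+s[0]*d1,c2+s[1]*d2;return (a+b)/2,np.linalg.norm(a-b)
E
python3 - <<'E'
from h import *
import pickle
d=pickle.load(open("d0.pkl","rb"))
t=d["top"]["pixels"];s=d["scene"]["pixels"];w=d["wrist"]["pixels"]
z=lambda im,x0,y0,x1,y1,W,H:cv2.resize(im[y0:y1,x0:x1],(W,H),interpolation=cv2.INTER_CUBIC)
im=np.vstack([np.hstack([z(t,290,145,370,240,253,300),z(s,145,140,225,245,229,300),z(t,115,145,200,265,212,300)]),
 np.hstack([z(w,0,0,512,384,400,300),np.zeros((300,294,3),np.uint8)])])
cv2.imwrite("pics/crop1.png",im[:,:,::-1])
E
```

```text
(no output)
```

View pics/crop1.png

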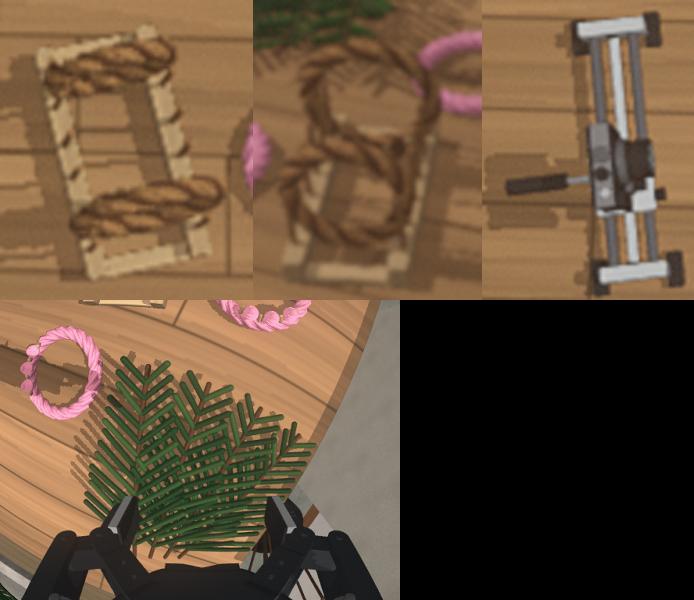

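The rack holds two candidates: the far brown ring at crop (108,65) and the near brown ring at (148,205). The near one's width is larger by 1.13, which matches 170/150, and there is a dark blob at (400,145) in the scene crop. The cones themselves will have to be confirmed with the wrist camera before the grasp. Measuring now.

```bash
python3 - <<'E'
from h import *
import pickle
d=pickle.load(open("d0.pkl","rb"));T=d["top"];S=d["scene"]
c3=lambda x,y:(115+(x-482)*85/212,145+y*.4)
c1=lambda x,y:(290+x*80/253,145+y*95/300)
c2=lambda x,y:(145+(x-253)*80/229,140+y*.35)
P=lambda n,p:print(n,np.round(p,1))
f=onz(T,*c3(613,28),50);n=onz(T,*c3(636,272),50);P("far",f);P("near",n);v=f-n;print(np.hypot(*v[:2]),np.arctan2(v[1],v[0]))
a=onz(T,*c3(507,187),105);b=onz(T,*c3(566,182),105);P("sleeve",[a,b,(a+b)/2]);print(np.linalg.norm(a-b))
p,e=tri(T,c3(507,187),S,(627*.64,322*.64));P("sleeve end tri",p);print(e)
r=[onz(T,*c1(*q),30) for q in[(38,50),(150,25),(213,247),(90,278)]];P("rack",r)
print(np.linalg.norm(r[0]-r[3]),np.linalg.norm(r[1]-r[2]),np.linalg.norm(r[0]-r[1]));m=sum(r)/4;P("c",m)
x=(r[0]+r[1]-r[2]-r[3])/2;print("yaw",np.arctan2(x[1],x[0]))
# ring tops
for nm,q,h in[("farring",(108,62),166-0),("nearring",(148,204),173)]:
    P(nm,onz(T,*c1(*q),h))
P("near ends",[onz(T,*c1(*q),101) for q in[(73,222),(223,190)]]);P("far ends",[onz(T,*c1(*q),91) for q in[(45,78),(176,52)]])
for nm,(u,v),h in[("pot",(328,192),85),("reel",(359,362),50)]:P(nm,onz(T,u*.64,v*.64,h))
P("lens?",onz(T,*c3(650,160),170));P("cam mid",onz(T,*c3(603,165),208))
E
```

```text
far [641.7 197.3  50. ]
near [307.3 147.2  50. ]
338.0756503613218 0.14861837450453766
sleeve [[410.9 313.  105. ]
 [419.5 235.9 105. ]
 [415.2 274.5 105. ]]
77.64669397654357
sleeve end tri [410.8 313.4 105.9]
1.1406613611774519
rack [[ 641.3 -268.7   30. ]
 [ 672.6 -391.8   30. ]
 [ 427.7 -459.6   30. ]
 [ 390.8 -327.5   30. ]]
257.22804071134215 254.07126654413614 127.01975766265238
c [ 533.1 -361.9   30. ]
yaw 0.2502717674208952
farring [ 597.3 -329.8  166. ]
nearring [ 452.1 -369.2  173. ]
near ends [[ 441.8 -302.   101. ]
 [ 479.2 -457.2  101. ]]
far ends [[ 596.1 -272.1   91. ]
 [ 627.7 -410.5   91. ]]
pot [753.5  51.5  85. ]
reel [385.9 -27.4  50. ]
lens? [442.3 115.9 170. ]
cam mid [429.5 167.1 208. ]
```

Emit:
send_rows:
  series:
    - {"dx": 2, "dy": 0, "dz": -4, "hand": 0}
    - {"dx": 37, "dy": -10, "dz": -10, "hand": 0}
    - {"dx": 37, "dy": -10, "dz": -10, "hand": 0}
    - {"dx": 37, "dy": -10, "dz": -10, "hand": 0}
    - {"dx": 37, "dy": -10, "dz": -10, "hand": 0}
    - {"dx": 37, "dy": -10, "dz": -10, "hand": 0}
    - {"dx": 37, "dy": -10, "dz": -10, "hand": 0}
    - {"dx": 37, "dy": -10, "dz": -10, "hand": 0}
    - {"dx": 37, "dy": -10, "dz": -10, "hand": 0}
    - {"dx": 37, "dy": -10, "dz": -10, "hand": 0}

```text
invalid input at $.series[0]: expected keys ax, ay, az, dx, dy, dz, hand
```

```bash
python3 - <<'E'
from h import *
import pickle
s=read_state();print(s["clock"],s["eef_pos"],s["tool_rot"],s["qpos"],s["force"])
g=get_image("wrist");pickle.dump(g,open("w1.pkl","wb"));print(np.array(g["R"]).round(3).tolist(),np.array(g["t"]).round(1).tolist())
cv2.imwrite("pics/w1.png",cv2.resize(g["pixels"][:,:,::-1],(800,600),interpolation=cv2.INTER_CUBIC))
E
```

```text
0.15 [ 269.50748885 -590.97605238  230.60469187] [-3.14013175e+00 -8.92493354e-06  4.27789480e-01] [ 1.07718553  0.62913482  0.03845935  1.51812297 -0.02702647  0.99631349
 -0.01999839] [-0.13479284  0.35371898 -0.11097513]
[[0.415, -0.91, -0.002], [-0.861, -0.393, 0.322], [-0.294, -0.132, -0.947]] [-649.6, -42.4, 381.8]
```

View pics/w1.png

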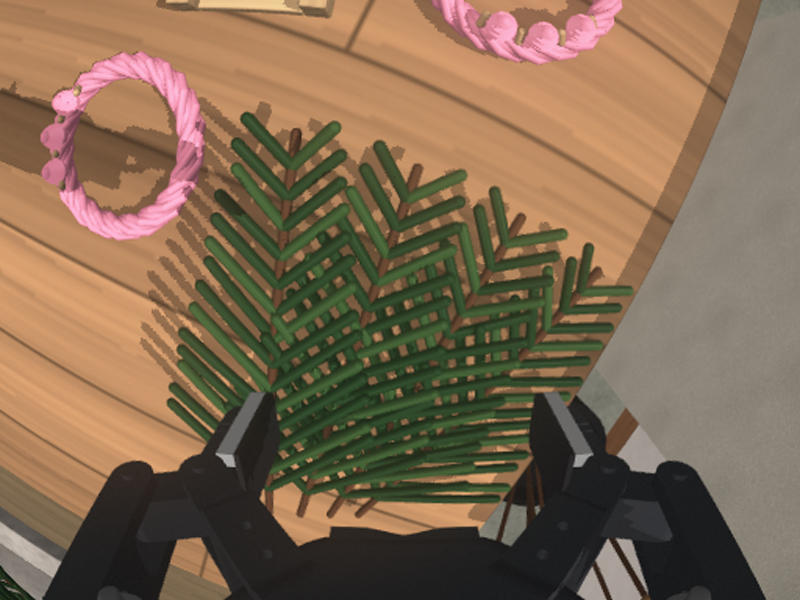

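The move was refused because every key is required. The picture is the unchanged start view, with the pink decoys at (130,145) and (530,25). Resending with all keys.

Emit:
send_rows:
  series:
    - {"ax": 0, "ay": 0, "az": 0, "dx": 2, "dy": 0, "dz": -4, "hand": 0}
    - {"ax": 0, "ay": 0, "az": 0, "dx": 37, "dy": -10, "dz": -10, "hand": 0}
    - {"ax": 0, "ay": 0, "az": 0, "dx": 37, "dy": -10, "dz": -10, "hand": 0}
    - {"ax": 0, "ay": 0, "az": 0, "dx": 37, "dy": -10, "dz": -10, "hand": 0}
    - {"ax": 0, "ay": 0, "az": 0, "dx": 37, "dy": -10, "dz": -10, "hand": 0}
    - {"ax": 0, "ay": 0, "az": 0, "dx": 37, "dy": -10, "dz": -10, "hand": 0}
    - {"ax": 0, "ay": 0, "az": 0, "dx": 37, "dy": -10, "dz": -10, "hand": 0}
    - {"ax": 0, "ay": 0, "az": 0, "dx": 37, "dy": -10, "dz": -10, "hand": 0}
    - {"ax": 0, "ay": 0, "az": 0, "dx": 37, "dy": -10, "dz": -10, "hand": 0}
    - {"ax": 0, "ay": 0, "az": 0, "dx": 37, "dy": -10, "dz": -10, "hand": 0}

```text
clock: 1.2
eef_pos: [568.3, -342.8, 331.3]
tool_rot: [-3.141, -0.003, 0.435]
force: [0.3, 0.0, -0.6]
width: 85.6
gripper_force: 0.0
```

```bash
python3 - <<'E'
from h import *
import pickle
s=read_state();print(s["clock"],s["eef_pos"],s["tool_rot"],s["qpos"],s["force"])
g=get_image("wrist");pickle.dump(g,open("w1.pkl","wb"));print(np.array(g["R"]).round(3).tolist(),np.array(g["t"]).round(1).tolist())
cv2.imwrite("pics/w2.png",cv2.resize(g["pixels"][:,:,::-1],(800,600),interpolation=cv2.INTER_CUBIC))
E
```

```text
1.2 [ 568.28351118 -342.76540315  331.27358104] [-3.14060456e+00 -2.63567114e-03  4.34842626e-01] [ 0.49191445  0.57054872  0.01779605  1.33560134 -0.01305373  1.2347892
 -0.62476419] [ 0.31146271  0.00060325 -0.55382475]
[[0.421, -0.907, -0.002], [-0.859, -0.399, 0.32], [-0.291, -0.133, -0.947]] [-550.1, 277.6, 595.6]
```

View pics/w2.png

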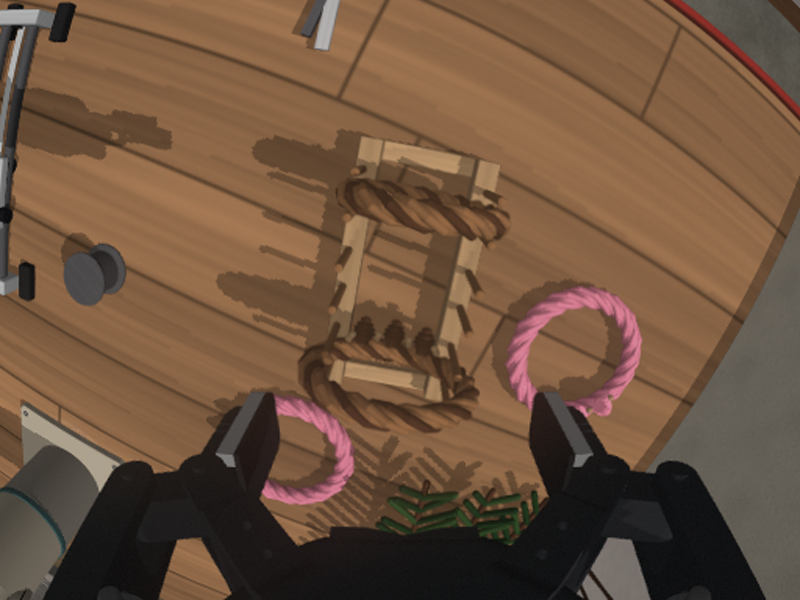

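Confirmed: the near brown ring has three dark cones at (365,328), (395,333) and (425,340), on its rack +x side. The far ring at (425,210) is bare. Next the carriage, so I'm moving above the sleeve.

Emit:
send_rows:
  series:
    - {"ax": 0, "ay": 0, "az": -0.1, "dx": 1, "dy": -4.5, "dz": 0, "hand": 0}
    - {"ax": 0, "ay": 0, "az": -0.95, "dx": 9.1, "dy": -46.8, "dz": 0, "hand": 0}
    - {"ax": 0, "ay": 0, "az": -0.95, "dx": 9.1, "dy": -46.8, "dz": 0, "hand": 0}
    - {"ax": 0, "ay": 0, "az": -0.95, "dx": 9.1, "dy": -46.8, "dz": 0, "hand": 0}
    - {"ax": 0, "ay": 0, "az": -0.95, "dx": 9.1, "dy": -46.8, "dz": 0, "hand": 0}
    - {"ax": 0, "ay": 0, "az": -0.95, "dx": 9.1, "dy": -46.8, "dz": 0, "hand": 0}
    - {"ax": 0, "ay": 0, "az": -0.95, "dx": 9.1, "dy": -46.8, "dz": 0, "hand": 0}
    - {"ax": 0, "ay": 0, "az": -0.95, "dx": 9.1, "dy": -46.8, "dz": 0, "hand": 0}
    - {"ax": 0, "ay": 0, "az": -0.95, "dx": 9.1, "dy": -46.8, "dz": 0, "hand": 0}
    - {"ax": 0, "ay": 0, "az": -0.95, "dx": 9.1, "dy": -46.8, "dz": 0, "hand": 0}

```text
clock: 2.25
eef_pos: [452.1, 117.9, 331.4]
tool_rot: [-3.142, 0.0, 1.378]
force: [-1.1, 0.9, 0.7]
width: 85.9
gripper_force: 0.0
```

```bash
cat > goal.py <<'E'
# shift/turn in tool axes from the present pose to target TCP x y z yaw (tool down)
import sys,numpy as np
from scipy.spatial.transform import Rotation as Ro
from cell import read_state
def goal(p,yaw):
    s=read_state();R=Ro.from_euler("xyz",s["tool_rot"])
    d=R.inv().apply(np.array(p)-s["eef_pos"])/10;r=(R.inv()*Ro.from_euler("xyz",[np.pi,0,yaw])).as_rotvec()
    print("t",round(s["clock"],2),"d",d.round(2),"a",r.round(3),"F",s["force"].round(1),"pos",s["eef_pos"].round(1),s["tool_rot"].round(3),"q7",s["qpos"][6].round(2))
if __name__=="__main__":
    a=[float(x) for x in sys.argv[1:]];goal(a[:3],a[3])
E
python3 goal.py 415 277 331 1.71
```

```text
t 2.25 d [14.91 -6.69  0.04] a [-0.     0.    -0.332] F [-1.1  0.9  0.7] pos [452.1 117.9 331.4] [-3.142  0.     1.378] q7 -0.63
```

Emit:
send_rows:
  series:
    - {"ax": 0, "ay": 0, "az": -0.332, "dx": 14.9, "dy": -6.7, "dz": 0, "hand": 0}
    - {"ax": 0, "ay": 0, "az": -0.332, "dx": 14.9, "dy": -6.7, "dz": 0, "hand": 0}
    - {"ax": 0, "ay": 0, "az": -0.332, "dx": 14.9, "dy": -6.7, "dz": 0, "hand": 0}
    - {"ax": 0, "ay": 0, "az": -0.332, "dx": 14.9, "dy": -6.7, "dz": 0, "hand": 0}
    - {"ax": 0, "ay": 0, "az": -0.332, "dx": 14.9, "dy": -6.7, "dz": 4, "hand": 0}
    - {"ax": 0, "ay": 0, "az": -0.332, "dx": 14.9, "dy": -6.7, "dz": 9, "hand": 0}
    - {"ax": 0, "ay": 0, "az": -0.332, "dx": 14.9, "dy": -6.7, "dz": 13, "hand": 0}

```text
clock: 2.95
eef_pos: [417.0, 272.5, 199.3]
tool_rot: [-3.141, 0.002, 1.706]
force: [1.0, 0.1, -0.4]
width: 85.5
gripper_force: 0.0
```

```bash
python3 goal.py 415 277 86 1.71; python3 - <<'E'
from h import *
import pickle
g=get_image("wrist");pickle.dump(g,open("w3.pkl","wb"))
cv2.imwrite("pics/w3.png",g["pixels"][:,:,::-1])
E
```

```text
t 2.95 d [ 0.5  -0.13 11.33] a [-0.     0.002 -0.004] F [ 1.   0.1 -0.4] pos [417.  272.5 199.3] [-3.141e+00  2.000e-03  1.706e+00] q7 -0.8
```

View pics/w3.png

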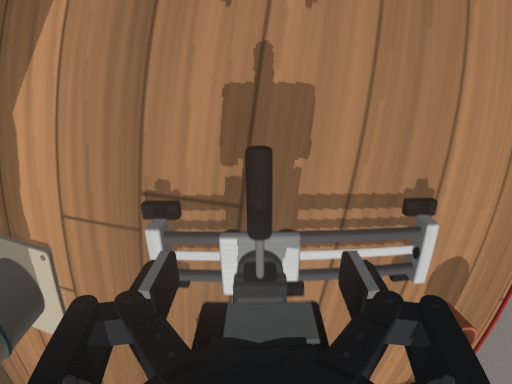

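The sleeve at (259,190) is centred between the fingers and lies along the tool x axis. Descending astride it with half-closed fingers.

Emit:
send_rows:
  series:
    - {"ax": 0, "ay": 0, "az": 0, "dx": 0.5, "dy": 0, "dz": 4, "hand": 0}
    - {"ax": 0, "ay": 0, "az": 0, "dx": 0.5, "dy": 0, "dz": 8, "hand": 0}
    - {"ax": 0, "ay": 0, "az": 0, "dx": 0.5, "dy": 0, "dz": 11.2, "hand": 0.3}
    - {"ax": 0, "ay": 0, "az": 0, "dx": 0.5, "dy": 0, "dz": 11.2, "hand": 0.5}
    - {"ax": 0, "ay": 0, "az": 0, "dx": 0.5, "dy": 0, "dz": 11.2, "hand": 0.5}
    - {"ax": 0, "ay": 0, "az": 0, "dx": 0.5, "dy": 0, "dz": 11.2, "hand": 0.5}

```text
clock: 3.6
eef_pos: [417.3, 280.9, 91.3]
tool_rot: [3.138, -0.001, 1.709]
force: [0.3, -0.2, 0.5]
width: 42.7
gripper_force: 0.0
```

```bash
python3 goal.py 415 277 86 1.71
```

```text
t 3.6 d [-0.36 -0.28  0.53] a [ 0.003 -0.001 -0.001] F [ 0.3 -0.2  0.5] pos [417.3 280.9  91.3] [ 3.138e+00 -1.000e-03  1.709e+00] q7 -0.92
```

Emit:
send_rows:
  series:
    - {"ax": 0, "ay": 0, "az": 0, "dx": -0.3, "dy": 1, "dz": 0.3, "hand": 0.5}
    - {"ax": 0, "ay": 0, "az": 0, "dx": -0.3, "dy": 2, "dz": 0.3, "hand": 0.5}
    - {"ax": 0, "ay": 0, "az": 0, "dx": -0.3, "dy": 3.5, "dz": 0.3, "hand": 0.5}
    - {"ax": 0, "ay": 0, "az": 0, "dx": -0.3, "dy": 5, "dz": 0.3, "hand": 0.5}
    - {"ax": 0, "ay": 0, "az": 0, "dx": -0.3, "dy": 6.5, "dz": 0.3, "hand": 0.5}
    - {"ax": 0, "ay": 0, "az": 0, "dx": -0.3, "dy": 8, "dz": 0.3, "hand": 0.5}
    - {"ax": 0, "ay": 0, "az": 0, "dx": -0.3, "dy": 9.5, "dz": 0.3, "hand": 0.5}
    - {"ax": 0, "ay": 0, "az": 0, "dx": -0.3, "dy": 11, "dz": 0.3, "hand": 0.5}
    - {"ax": 0, "ay": 0, "az": 0, "dx": -0.3, "dy": 12.5, "dz": 0.3, "hand": 0.5}
    - {"ax": 0, "ay": 0, "az": 0, "dx": -0.3, "dy": 13.5, "dz": 0.3, "hand": 0.5}

```text
clock: 4.6
eef_pos: [551.1, 296.6, 86.9]
tool_rot: [3.141, -0.001, 1.709]
force: [-2.6, 0.3, 1.3]
width: 42.5
gripper_force: 1.6
```

Emit:
send_rows:
  series:
    - {"ax": 0, "ay": 0, "az": 0, "dx": 0, "dy": 0.3, "dz": 0, "hand": 0.5}
    - {"ax": 0, "ay": 0, "az": 0, "dx": 0, "dy": 0.6, "dz": 0, "hand": 0.5}
    - {"ax": 0, "ay": 0, "az": 0, "dx": 0, "dy": 0.9, "dz": 0, "hand": 0.5}
    - {"ax": 0, "ay": 0, "az": 0, "dx": 0, "dy": 1.2, "dz": 0, "hand": 0.5}
    - {"ax": 0, "ay": 0, "az": 0, "dx": 0, "dy": 1.5, "dz": 0, "hand": 0.5}

```text
clock: 5.1
eef_pos: [564.5, 298.1, 86.4]
tool_rot: [-3.141, 0.001, 1.71]
force: [-2.5, -1.2, 1.8]
width: 42.5
gripper_force: 1.4
```

```bash
python3 goal.py 415 277 86 1.71; python3 - <<'E'
from h import *
import pickle
d={n:get_image(n) for n in("top","scene")};pickle.dump(d,open("d1.pkl","wb"))
z=lambda im,x0,y0,x1,y1,W,H:cv2.resize(im[y0:y1,x0:x1],(W,H),interpolation=cv2.INTER_CUBIC)
im=np.hstack([z(d["top"]["pixels"],110,130,230,280,400,500),z(d["scene"]["pixels"],310,150,430,300,400,500)])
cv2.imwrite("pics/c2.png",im[:,:,::-1])
E
```

```text
t 5.1 d [ -0.02 -15.1    0.04] a [-0.     0.001 -0.   ] F [-2.5 -1.2  1.8] pos [564.5 298.1  86.4] [-3.141e+00  1.000e-03  1.710e+00] q7 -0.73
```

View pics/c2.png

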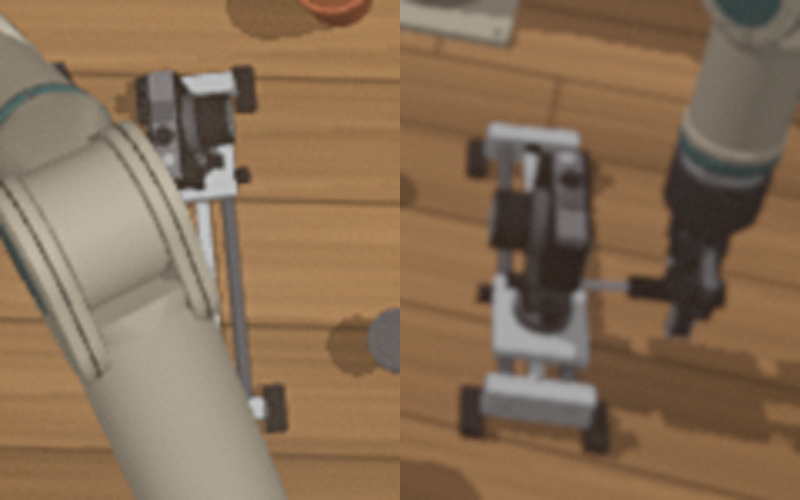

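The carriage plate at (540,345) is close to the far end block at (540,400), but a gap remains and the force is only friction. I'll keep pushing slowly.

Emit:
send_rows:
  series:
    - {"ax": 0, "ay": 0, "az": 0, "dx": 0, "dy": 0.3, "dz": 0, "hand": 0.5}
    - {"ax": 0, "ay": 0, "az": 0, "dx": 0, "dy": 0.6, "dz": 0, "hand": 0.5}
    - {"ax": 0, "ay": 0, "az": 0, "dx": 0, "dy": 0.9, "dz": 0, "hand": 0.5}
    - {"ax": 0, "ay": 0, "az": 0, "dx": 0, "dy": 1.2, "dz": 0, "hand": 0.5}
    - {"ax": 0, "ay": 0, "az": 0, "dx": 0, "dy": 1.4, "dz": 0, "hand": 0.5}

```text
clock: 5.7
eef_pos: [578.9, 300.4, 86.3]
tool_rot: [3.141, 0.0, 1.71]
force: [-2.9, -2.2, 1.6]
width: 42.7
gripper_force: 1.3
```

Emit:
send_rows:
  series:
    - {"ax": 0, "ay": 0, "az": 0, "dx": 0, "dy": 0.2, "dz": 0, "hand": 0.5}
    - {"ax": 0, "ay": 0, "az": 0, "dx": 0, "dy": 0.4, "dz": 0, "hand": 0.5}
    - {"ax": 0, "ay": 0, "az": 0, "dx": 0, "dy": 0.6, "dz": 0, "hand": 0.5}

```text
clock: 6.0
eef_pos: [584.6, 301.1, 86.3]
tool_rot: [-3.142, 0.0, 1.71]
force: [-2.2, -1.4, 1.4]
width: 42.9
gripper_force: 1.3
```

Emit:
send_rows:
  series:
    - {"ax": 0, "ay": 0, "az": 0, "dx": 0, "dy": 0.2, "dz": 0, "hand": 0.5}
    - {"ax": 0, "ay": 0, "az": 0, "dx": 0, "dy": 0.4, "dz": 0, "hand": 0.5}

```text
clock: 6.2
eef_pos: [586.5, 301.5, 86.2]
tool_rot: [-3.138, 0.001, 1.71]
force: [-10.6, -2.9, 5.4]
width: 42.5
gripper_force: 4.8
```

Emit:
send_rows:
  series:
    - {"ax": 0, "ay": 0, "az": 0, "dx": 0, "dy": 0.3, "dz": 0, "hand": 0.5}
    - {"ax": 0, "ay": 0, "az": 0, "dx": 0, "dy": 0.3, "dz": 0, "hand": 0.5}
    - {"ax": 0, "ay": 0, "az": 0, "dx": 0, "dy": 0.3, "dz": 0, "hand": 0.5}

```text
clock: 6.5
eef_pos: [586.5, 301.5, 85.9]
tool_rot: [-3.132, 0.003, 1.711]
force: [-12.8, -3.6, 8.4]
width: 42.8
gripper_force: 6.4
```

Emit:
send_rows:
  series:
    - {"ax": 0, "ay": 0, "az": 0, "dx": 0, "dy": -1.4, "dz": 0, "hand": 0.5}
    - {"ax": 0, "ay": 0, "az": 0, "dx": 0, "dy": -1.4, "dz": 0, "hand": 0.4}
    - {"ax": 0, "ay": 0, "az": 0, "dx": 0, "dy": -1.4, "dz": -3, "hand": 0.2}
    - {"ax": 0, "ay": 0, "az": 0, "dx": 0, "dy": -1.4, "dz": -8, "hand": 0}
    - {"ax": 0, "ay": 0, "az": 0, "dx": 0, "dy": -1.4, "dz": -13, "hand": 0}
    - {"ax": 0, "ay": 0, "az": 0, "dx": 0, "dy": -1.4, "dz": -18, "hand": 0}
    - {"ax": 0, "ay": 0, "az": 0, "dx": 0, "dy": -1.4, "dz": -23, "hand": 0}
    - {"ax": 0, "ay": 0, "az": 0, "dx": 0, "dy": -1.4, "dz": -24, "hand": 0}

```text
clock: 7.3
eef_pos: [581.3, 302.8, 334.1]
tool_rot: [3.128, -0.006, 1.709]
force: [0.5, -0.4, -0.3]
width: 85.2
gripper_force: 0.0
```

```bash
python3 goal.py 520 -200 331 0.2
```

```text
t 7.3 d [-48.96 -12.99  -0.16] a [ 0.006 -0.015  1.509] F [ 0.5 -0.4 -0.3] pos [581.3 302.8 334.1] [ 3.128 -0.006  1.709] q7 -0.6
```

Emit:
send_rows:
  series:
    - {"ax": 0, "ay": 0, "az": 0.15, "dx": -4.9, "dy": -1.3, "dz": 0, "hand": 0}
    - {"ax": 0, "ay": 0, "az": 1.48, "dx": -49, "dy": -13, "dz": 0, "hand": 0}
    - {"ax": 0, "ay": 0, "az": 1.48, "dx": -49, "dy": -13, "dz": 0, "hand": 0}
    - {"ax": 0, "ay": 0, "az": 1.48, "dx": -49, "dy": -13, "dz": 0, "hand": 0}
    - {"ax": 0, "ay": 0, "az": 1.48, "dx": -49, "dy": -13, "dz": 0, "hand": 0}
    - {"ax": 0, "ay": 0, "az": 1.48, "dx": -49, "dy": -13, "dz": 0, "hand": 0}
    - {"ax": 0, "ay": 0, "az": 1.48, "dx": -49, "dy": -13, "dz": 0, "hand": 0}
    - {"ax": 0, "ay": 0, "az": 1.48, "dx": -49, "dy": -13, "dz": 0, "hand": 0}
    - {"ax": 0, "ay": 0, "az": 1.48, "dx": -49, "dy": -13, "dz": 0, "hand": 0}
    - {"ax": 0, "ay": 0, "az": 1.48, "dx": -49, "dy": -13, "dz": 0, "hand": 0}

```text
clock: 8.3
eef_pos: [518.0, -198.7, 326.7]
tool_rot: [3.14, -0.002, 0.224]
force: [0.5, 0.0, 1.4]
width: 85.3
gripper_force: 0.0
```

```bash
python3 goal.py 457 -379 300 -1.33; python3 - <<'E'
from h import *
import pickle
d={n:get_image(n) for n in("top","scene")};pickle.dump(d,open("d2.pkl","wb"))
E
```

```text
t 8.3 d [-9.96 16.21  2.67] a [-0.    -0.003  1.554] F [0.5 0.  1.4] pos [ 518.  -198.7  326.7] [ 3.14e+00 -2.00e-03  2.24e-01] q7 -1.04
```

Emit:
send_rows:
  series:
    - {"ax": 0, "ay": 0, "az": 0.14, "dx": -2, "dy": 3, "dz": 0, "hand": 0}
    - {"ax": 0, "ay": 0, "az": 1.5, "dx": -10, "dy": 16.2, "dz": 2.7, "hand": 0}
    - {"ax": 0, "ay": 0, "az": 1.55, "dx": -10, "dy": 16.2, "dz": 2.7, "hand": 0}
    - {"ax": 0, "ay": 0, "az": 1.55, "dx": -10, "dy": 16.2, "dz": 2.7, "hand": 0}
    - {"ax": 0, "ay": 0, "az": 1.55, "dx": -10, "dy": 16.2, "dz": 2.7, "hand": 0}
    - {"ax": 0, "ay": 0, "az": 1.55, "dx": -10, "dy": 16.2, "dz": 2.7, "hand": 0}
    - {"ax": 0, "ay": 0, "az": 1.55, "dx": -10, "dy": 16.2, "dz": 2.7, "hand": 0}
    - {"ax": 0, "ay": 0, "az": 1.55, "dx": -10, "dy": 16.2, "dz": 2.7, "hand": 0}
    - {"ax": 0, "ay": 0, "az": 1.55, "dx": -10, "dy": 16.2, "dz": 2.7, "hand": 0}
    - {"ax": 0, "ay": 0, "az": 1.55, "dx": -10, "dy": 16.2, "dz": 2.7, "hand": 0}

```text
clock: 9.4
eef_pos: [457.8, -377.2, 299.2]
tool_rot: [-3.141, -0.002, -1.265]
force: [-0.8, 1.0, 0.5]
width: 85.4
gripper_force: 0.0
```

Emit:
send_rows:
  series:
    - {"ax": 0, "ay": 0, "az": 0.12, "dx": 0, "dy": 0, "dz": 0, "hand": 0}
    - {"ax": 0, "ay": 0, "az": 0.12, "dx": 0, "dy": 0, "dz": 0, "hand": 0}

```text
clock: 9.6
eef_pos: [457.8, -377.0, 299.1]
tool_rot: [3.141, -0.001, -1.379]
force: [0.4, -0.8, -1.0]
width: 85.5
gripper_force: 0.0
```

```bash
python3 goal.py 457 -379 300 -1.33; python3 - <<'E'
from h import *
import pickle
d=pickle.load(open("d2.pkl","rb"))
g=get_image("wrist");pickle.dump(g,open("w4.pkl","wb"));print(np.array(g["R"]).round(3).tolist(),np.array(g["t"]).round(1).tolist())
z=lambda im,x0,y0,x1,y1,W,H:cv2.resize(im[y0:y1,x0:x1],(W,H),interpolation=cv2.INTER_CUBIC)
im=np.vstack([np.hstack([z(d["top"]["pixels"],110,130,230,190,400,200),z(d["scene"]["pixels"],310,180,430,240,400,200)]),
 np.hstack([g["pixels"],np.zeros((384,288,3),np.uint8)])])
cv2.imwrite("pics/c3.png",im[:,:,::-1])
E
```

```text
t 9.6 d [ 0.18  0.11 -0.09] a [ 0.    -0.001 -0.049] F [ 0.4 -0.8 -1. ] pos [ 457.8 -377.   299.1] [ 3.141e+00 -1.000e-03 -1.379e+00] q7 -2.1
[[-0.982, -0.19, 0.0], [-0.18, 0.93, 0.322], [-0.061, 0.316, -0.947]] [377.5, 369.7, 592.9]
```

View pics/c3.png

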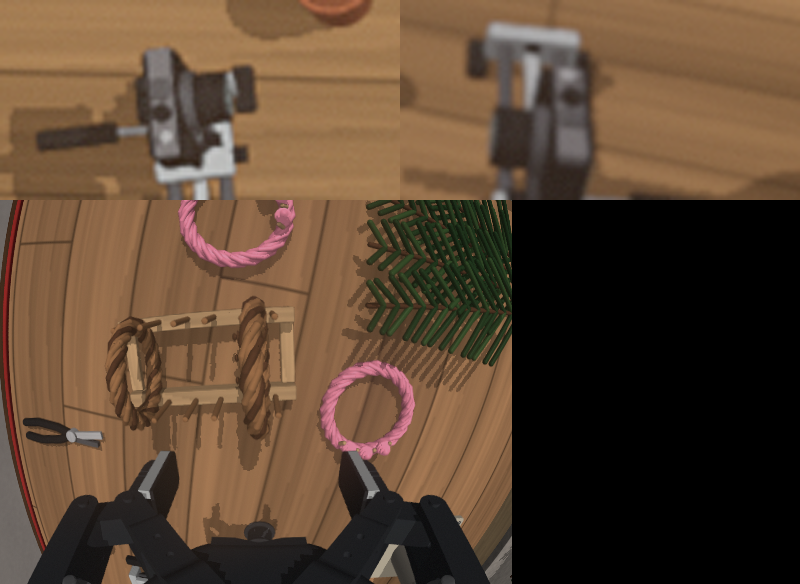

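The wrist view shows the wreath edge-on, upright from (251,297) to (258,437), with cones on its left side. It stands right of the tool axis. In the crops above, the carriage is against the far block, the barrel front is at about (235,97) in the top crop and about (492,137) in the scene crop.

```bash
cat >> h.py <<'E'
def fray(g,u,v):
    K,R,t=[np.array(g[k],float) for k in("mtx","R","t")]
    a,b=(u-K[0,2])/K[0,0],(v-K[1,2])/K[1,1];r=np.hypot(a,b)
    d=R.T@np.array([a/r*np.sin(r),b/r*np.sin(r),np.cos(r)]);return -R.T@t,d
E
python3 - <<'E'
from h import *
import pickle
g=pickle.load(open("w4.pkl","rb"))
f=lambda u,v,z:(lambda c,d:c+d*(z-c[2])/d[2])(*fray(g,u,v))
print("cam",f(258,190,0)*0+fray(g,251,100)[0])
# brown-dark wreath mask: column midline at several rows
for z,(a,b) in [(101,((252,99),(258,237))),(173,((253,160),(253,175)))]:
    A,B=f(*a,z),f(*b,z);print(z,A.round(1),B.round(1),np.linalg.norm(A-B).round(1),"mid",((A+B)/2).round(1))
A,B=f(252,99,101),f(258,237,101);print("normal yaw",np.arctan2(*( (A-B)[:2][::-1]))+np.pi/2)
for n in("top",):
    pass
# rails (z=30): left rail & right rail outer ends
q=[f(u,v,30) for u,v in[(293,107),(296,200)]];print("near rack end",np.round(q,1))
d=pickle.load(open("d2.pkl","rb"));T,S=d["top"],d["scene"]
ct=lambda x,y:(110+x*.3,130+y*.3);cs=lambda x,y:(310+(x-400)*.3,180+y*.3)
P=lambda n,p:print(n,np.round(p,1))
P("lens top",onz(T,*ct(235,97),170));P("lens scene",onz(S,*cs(492,137),170));print(tri(T,ct(235,97),S,cs(492,137)))
a,b=onz(T,*ct(37,140),105),onz(T,*ct(117,130),105);P("sleeve",[a,b,(a+b)/2]);print(np.linalg.norm(a-b),np.arctan2(*(a-b)[:2][::-1])-np.pi/2)
P("bar root",onz(T,*ct(146,131),105));P("body top corners",[onz(T,*ct(*p),208) for p in[(143,50),(172,48),(150,162),(190,165)]])
E
```

```text
cam [ 473.57519815 -459.11224186  442.31309562]
101 [ 480.2 -456.4  101. ] [ 441.  -289.6  101. ] 171.4 mid [ 460.6 -373.   101. ]
173 [ 467.4 -402.   173. ] [ 464.8 -387.9  173. ] 14.4 mid [ 466.1 -395.   173. ]
normal yaw 0.23035100873169378
near rack end [[ 424.3 -456.2   30. ]
 [ 390.6 -324.8   30. ]]
lens top [603.5 130.3 170. ]
lens scene [607.  139.9 170. ]
(array([603.93584866, 135.47944744, 165.93276769]), np.float64(8.876454263256013))
sleeve [[570.4 337.6 105. ]
 [582.5 258.2 105. ]
 [576.5 297.9 105. ]]
80.29613005198676 0.1517300301131257
bar root [582.2 229.1 105. ]
body top corners [[637.7 212.7 208. ]
 [640.2 185.5 208. ]
 [530.2 199.5 208. ]
 [528.3 162.  208. ]]
```

Emit:
send_rows:
  series:
    - {"ax": 0, "ay": 0, "az": -0.04, "dx": 0.1, "dy": 0, "dz": 4, "hand": 0}
    - {"ax": 0, "ay": 0, "az": -0.04, "dx": 0.1, "dy": 0, "dz": 8, "hand": 0}
    - {"ax": 0, "ay": 0, "az": -0.04, "dx": 0.1, "dy": 0, "dz": 11, "hand": 0}
    - {"ax": 0, "ay": 0, "az": -0.04, "dx": 0.1, "dy": 0, "dz": 13, "hand": 0}
    - {"ax": 0, "ay": 0, "az": -0.04, "dx": 0.1, "dy": 0, "dz": 14.7, "hand": 0}
    - {"ax": 0, "ay": 0, "az": -0.04, "dx": 0.1, "dy": 0, "dz": 14.7, "hand": 0.3}
    - {"ax": 0, "ay": 0, "az": -0.04, "dx": 0.1, "dy": 0, "dz": 14.7, "hand": 0.5}

```text
clock: 10.35
eef_pos: [457.5, -378.0, 152.5]
tool_rot: [-3.141, -0.0, -1.339]
force: [0.3, 0.2, 0.2]
width: 59.1
gripper_force: 0.0
```

```bash
python3 goal.py 458 -378 152 -1.338; python3 - <<'E'
from h import *
g=get_image("wrist")
cv2.imwrite("pics/w5.png",g["pixels"][:,:,::-1])
E
```

```text
t 10.35 d [ 0.02 -0.05  0.05] a [-0.    -0.    -0.001] F [0.3 0.2 0.2] pos [ 457.5 -378.   152.5] [-3.141 -0.    -1.339] q7 -1.99
```

View pics/w5.png

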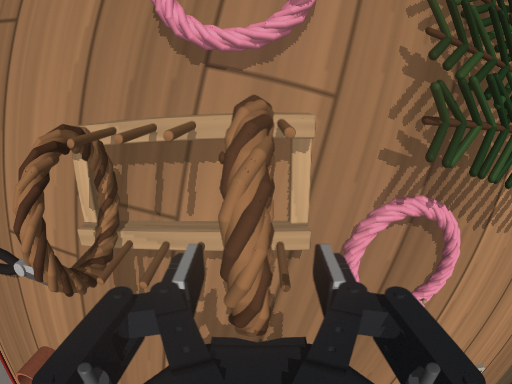

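The ring passes cleanly between the open pads, at (248,270) against their mid at (258,270). I'll shift 3 mm and close.

Emit:
send_rows:
  series:
    - {"ax": 0, "ay": 0, "az": 0, "dx": 0, "dy": -0.3, "dz": 0, "hand": 0.5}
    - {"ax": 0, "ay": 0, "az": 0, "dx": 0, "dy": -0.3, "dz": 0, "hand": 1}
    - {"ax": 0, "ay": 0, "az": 0, "dx": 0, "dy": -0.3, "dz": 0, "hand": 1}
    - {"ax": 0, "ay": 0, "az": 0, "dx": 0, "dy": -0.3, "dz": 0, "hand": 1}
    - {"ax": 0, "ay": 0, "az": 0, "dx": 0, "dy": -0.3, "dz": 0, "hand": 1}
    - {"ax": 0, "ay": 0, "az": 0, "dx": 0, "dy": -0.3, "dz": 0, "hand": 1}
    - {"ax": 0, "ay": 0, "az": 0, "dx": 0, "dy": -0.3, "dz": 0, "hand": 1}

```text
clock: 11.1
eef_pos: [460.8, -377.3, 153.1]
tool_rot: [-3.14, -0.001, -1.34]
force: [1.1, 0.2, 6.3]
width: 24.5
gripper_force: 59.0
```

Emit:
send_rows:
  series:
    - {"ax": 0, "ay": 0, "az": 0, "dx": 0, "dy": -0.3, "dz": -1, "hand": 1}
    - {"ax": 0, "ay": 0, "az": 0, "dx": 0, "dy": -0.3, "dz": -3, "hand": 1}
    - {"ax": 0, "ay": 0, "az": 0, "dx": 0, "dy": -0.3, "dz": -5, "hand": 1}
    - {"ax": 0, "ay": 0, "az": 0, "dx": 0, "dy": -0.3, "dz": -7, "hand": 1}
    - {"ax": 0, "ay": 0, "az": 0, "dx": 0, "dy": -0.3, "dz": -9, "hand": 1}
    - {"ax": 0, "ay": 0, "az": 0, "dx": 0, "dy": -0.3, "dz": -11, "hand": 1}
    - {"ax": 0, "ay": 0, "az": 0, "dx": 0, "dy": -0.3, "dz": -13, "hand": 1}
    - {"ax": 0, "ay": 0, "az": 0, "dx": 0, "dy": -0.3, "dz": -15, "hand": 1}
    - {"ax": 0, "ay": 0, "az": 0, "dx": 0, "dy": -0.3, "dz": -16.5, "hand": 1}
    - {"ax": 0, "ay": 0, "az": 0, "dx": 0, "dy": -0.3, "dz": -17, "hand": 1}

```text
clock: 12.1
eef_pos: [463.1, -376.5, 323.8]
tool_rot: [-3.141, -0.001, -1.34]
force: [0.2, 0.2, -1.1]
width: 24.6
gripper_force: 59.2
```

```bash
python3 goal.py 639 -110 320 0.147
```

```text
t 12.1 d [-21.92 -23.21   0.37] a [ 0.    -0.002 -1.487] F [ 0.2  0.2 -1.1] pos [ 463.1 -376.5  323.8] [-3.141e+00 -1.000e-03 -1.340e+00] q7 -2.08
```

Emit:
send_rows:
  series:
    - {"ax": 0, "ay": 0, "az": -0.05, "dx": -0.7, "dy": -0.8, "dz": 0, "hand": 1}
    - {"ax": 0, "ay": 0, "az": -0.15, "dx": -2.2, "dy": -2.3, "dz": 0, "hand": 1}
    - {"ax": 0, "ay": 0, "az": -0.25, "dx": -3.7, "dy": -3.9, "dz": 0, "hand": 1}
    - {"ax": 0, "ay": 0, "az": -0.35, "dx": -5.2, "dy": -5.5, "dz": 0, "hand": 1}
    - {"ax": 0, "ay": 0, "az": -0.45, "dx": -6.6, "dy": -7, "dz": 0, "hand": 1}
    - {"ax": 0, "ay": 0, "az": -0.55, "dx": -8.1, "dy": -8.6, "dz": 0, "hand": 1}
    - {"ax": 0, "ay": 0, "az": -0.65, "dx": -9.6, "dy": -10.1, "dz": 0, "hand": 1}
    - {"ax": 0, "ay": 0, "az": -0.75, "dx": -11.1, "dy": -11.7, "dz": 0, "hand": 1}
    - {"ax": 0, "ay": 0, "az": -0.85, "dx": -12.5, "dy": -13.3, "dz": 0, "hand": 1}
    - {"ax": 0, "ay": 0, "az": -0.95, "dx": -14, "dy": -14.8, "dz": 0, "hand": 1}

```text
clock: 13.1
eef_pos: [575.2, -203.9, 320.8]
tool_rot: [-3.141, 0.003, -0.383]
force: [0.2, -0.8, -1.3]
width: 24.3
gripper_force: 59.1
```

```bash
python3 goal.py 639 -110 221 0.147
```

```text
t 13.1 d [  2.44 -11.09   9.98] a [-0.001  0.003 -0.53 ] F [ 0.2 -0.8 -1.3] pos [ 575.2 -203.9  320.8] [-3.141e+00  3.000e-03 -3.830e-01] q7 -1.59
```

Emit:
send_rows:
  series:
    - {"ax": 0, "ay": 0, "az": -0.1, "dx": 0.5, "dy": -2, "dz": 0, "hand": 1}
    - {"ax": 0, "ay": 0, "az": -0.2, "dx": 1, "dy": -4.2, "dz": 1, "hand": 1}
    - {"ax": 0, "ay": 0, "az": -0.3, "dx": 1.4, "dy": -6.5, "dz": 3, "hand": 1}
    - {"ax": 0, "ay": 0, "az": -0.4, "dx": 1.9, "dy": -8.5, "dz": 5, "hand": 1}
    - {"ax": 0, "ay": 0, "az": -0.48, "dx": 2.2, "dy": -10, "dz": 7, "hand": 1}
    - {"ax": 0, "ay": 0, "az": -0.53, "dx": 2.4, "dy": -11, "dz": 8.5, "hand": 1}
    - {"ax": 0, "ay": 0, "az": -0.53, "dx": 2.4, "dy": -11.1, "dz": 9.5, "hand": 1}
    - {"ax": 0, "ay": 0, "az": -0.53, "dx": 2.4, "dy": -11.1, "dz": 10, "hand": 1}
    - {"ax": 0, "ay": 0, "az": -0.53, "dx": 2.4, "dy": -11.1, "dz": 10, "hand": 1}
    - {"ax": 0, "ay": 0, "az": -0.53, "dx": 2.4, "dy": -11.1, "dz": 10, "hand": 1}

```text
clock: 14.1
eef_pos: [639.6, -113.9, 223.1]
tool_rot: [3.141, -0.001, 0.138]
force: [1.1, 0.4, -1.8]
width: 24.7
gripper_force: 59.1
```

```bash
python3 goal.py 639 -110 221 0.147;python3 - <<'E'
from h import *
import pickle
d={n:get_image(n) for n in("top","scene")};pickle.dump(d,open("d3.pkl","wb"))
K=np.array(d["scene"]["mtx"])
for n in d: # expected: wreath centre, wreath bottom, lens
    print(n,[(K_:=np.array(d[n]["mtx"])@(np.array(d[n]["R"])@np.array(X)+np.array(d[n]["t"])),np.round(K_[:2]/K_[2],1))[1].tolist() for X in[(639,-110,170),(639,-110,98),(639,-110,242),(602.4,137,170)]])
z=lambda im,x0,y0,x1,y1,W,H:cv2.resize(im[y0:y1,x0:x1],(W,H),interpolation=cv2.INTER_CUBIC)
im=np.hstack([z(d["top"]["pixels"],120,80,320,280,400,400),z(d["scene"]["pixels"],210,110,410,310,400,400)])
cv2.imwrite("pics/c4.png",im[:,:,::-1])
E
```

```text
t 14.1 d [-0.01 -0.39  0.21] a [ 0.001 -0.001 -0.009] F [ 1.1  0.4 -1.8] pos [ 639.6 -113.9  223.1] [ 3.141e+00 -1.000e-03  1.380e-01] q7 -1.3
top [[255.8, 150.1], [256.1, 155.6], [255.4, 144.0], [178.4, 159.4]]
scene [[246.1, 209.5], [246.0, 228.0], [246.1, 189.5], [336.8, 219.7]]
```

View pics/c4.png

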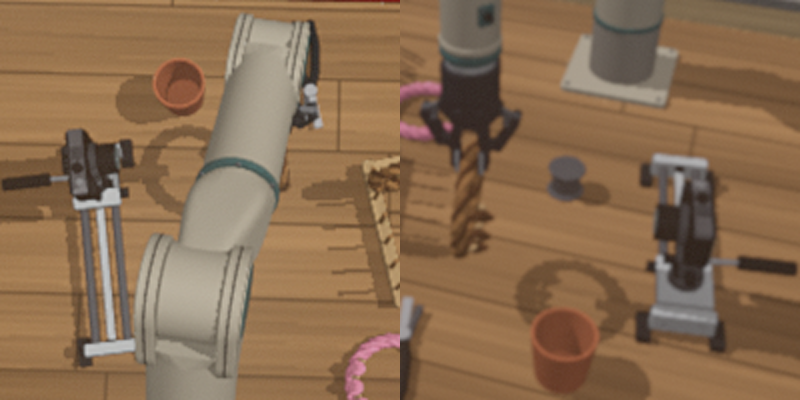

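Side view of the held wreath: the ring is edge-on at (467,205) in the scene crop, where the expected centre is (472,199), and the carriage is at its block. I've used all 10 pictures, so I'll check tilt and cones numerically, using the colour mask against projected points.

```bash
python3 - <<'E'
from h import *
import pickle
g=pickle.load(open("d3.pkl","rb"))["scene"];im=g["pixels"]
def pr(X):
    X=np.atleast_2d(X);q=(np.array(g["mtx"])@(np.array(g["R"])@X.T+np.array(g["t"])[:,None]));return (q[:2]/q[2]).T
d0=pickle.load(open("d0.pkl","rb"))["scene"]["pixels"]
df=np.abs(im.astype(int)-d0).sum(2)>60
ux=np.array([.989,.146,0]);uy=np.array([-.146,.989,0]);c=np.array([639.6,-114,172])
a=np.linspace(0,2*np.pi,73)
mid=c+72*(np.outer(np.cos(a),ux)+np.outer(np.sin(a),[0,0,1]))
b=np.linspace(0,2*np.pi,25)
tor=np.vstack([c+np.outer((72+13*np.cos(p))*np.cos(a),ux)+np.outer((72+13*np.cos(p))*np.sin(a),[0,0,1])+13*np.sin(p)*uy for p in b])
P=pr(tor)
print("torus bbox",P.min(0),P.max(0));print("cone tips",pr([c+r*ux*1.0-z*np.array([0,0,1])+36*uy for r,z in[(-40,60),(0,72),(40,60)]]).round(1).tolist())
for v in range(184,246,3):
    u=np.where(df[v,225:275])[0]+225
    s=P[np.abs(P[:,1]-v)<1.5]
    print(v,(u.min(),u.max(),len(u)) if len(u) else None,"pred",s.min(0)[0].round(0) if len(s) else None,s.max(0)[0].round(0) if len(s) else None," ".join("%d,%d,%d"%tuple(im[v,x]) for x in range(246,262,3)))
E
```

```text
torus bbox [235.20638751 178.35947721] [253.2496457  239.34398425]
cone tips [[259.0, 216.4], [257.0, 228.8], [255.0, 235.7]]
184 (np.int64(234), np.int64(261), 28) pred 241.0 253.0 105,73,48 94,67,47 54,42,36 63,48,39 61,46,39 112,82,57
187 (np.int64(235), np.int64(254), 20) pred 240.0 253.0 108,77,49 90,77,71 63,53,51 124,93,65 144,107,72 149,112,76
190 (np.int64(235), np.int64(254), 17) pred 239.0 253.0 91,62,41 82,72,68 65,56,53 117,86,59 137,102,70 140,104,72
193 (np.int64(236), np.int64(254), 15) pred 239.0 253.0 77,52,33 83,71,67 65,54,52 133,99,66 138,101,69 139,104,70
196 (np.int64(241), np.int64(250), 7) pred 238.0 253.0 124,87,56 87,72,66 117,90,67 138,101,69 136,102,69 137,102,68
199 (np.int64(225), np.int64(251), 14) pred 237.0 253.0 116,81,51 98,68,43 120,86,57 129,96,64 132,98,65 137,102,70
202 (np.int64(225), np.int64(250), 19) pred 237.0 253.0 90,62,41 87,59,39 151,113,77 153,114,77 149,111,75 144,107,71
205 (np.int64(225), np.int64(250), 14) pred 237.0 253.0 84,57,38 94,67,43 152,113,78 154,115,78 155,116,79 155,118,80
208 (np.int64(238), np.int64(249), 11) pred 236
[... 731 characters left out ...]
60,40 101,70,45 147,108,73 159,120,82 158,118,79
229 (np.int64(236), np.int64(254), 19) pred 235.0 249.0 92,64,41 94,68,47 89,60,40 129,94,63 136,102,68 135,99,66
232 (np.int64(235), np.int64(252), 14) pred 236.0 248.0 144,113,79 92,66,46 114,81,53 146,109,74 149,112,76 150,113,77
235 (np.int64(237), np.int64(252), 14) pred 236.0 247.0 121,93,64 87,61,40 121,87,58 146,108,72 147,109,74 147,110,74
238 (np.int64(237), np.int64(242), 6) pred 237.0 246.0 145,109,74 147,110,73 147,110,73 148,111,76 147,111,74 148,111,75
241 None pred None None 146,110,73 145,108,72 147,109,75 147,111,76 147,109,74 146,108,73
244 None pred None None 142,105,71 141,105,71 142,105,71 142,106,71 144,107,73 146,109,73
```

The silhouette matches the prediction within 1–2 px. The cones show on the lens side at (255,218), (254,229) and (252,235), against predicted tips at (259,216), (257,229) and (255,236). I'll trim a few millimetres and settle.

Emit:
send_rows:
  series:
    - {"ax": 0, "ay": 0, "az": 0, "dx": 0, "dy": -0.2, "dz": 0.1, "hand": 1}
    - {"ax": 0, "ay": 0, "az": 0, "dx": 0, "dy": -0.2, "dz": 0.1, "hand": 1}
    - {"ax": 0, "ay": 0, "az": 0, "dx": 0, "dy": -0.2, "dz": 0.1, "hand": 1}
    - {"ax": 0, "ay": 0, "az": 0, "dx": 0, "dy": -0.2, "dz": 0.1, "hand": 1}
    - {"ax": 0, "ay": 0, "az": 0, "dx": 0, "dy": -0.2, "dz": 0.1, "hand": 1}
    - {"ax": 0, "ay": 0, "az": 0, "dx": 0, "dy": -0.2, "dz": 0.1, "hand": 1}
    - {"ax": 0, "ay": 0, "az": 0, "dx": 0, "dy": -0.2, "dz": 0.1, "hand": 1}
    - {"ax": 0, "ay": 0, "az": 0, "dx": 0, "dy": -0.2, "dz": 0.1, "hand": 1}

```text
clock: 15.0
eef_pos: [639.3, -110.6, 221.3]
tool_rot: [-3.142, 0.0, 0.14]
force: [0.0, 0.2, -1.2]
width: 23.9
gripper_force: 59.1
```

```bash
python3 goal.py 639 -110 221 0.147; python3 -c "
from cell import *
print(read_state()['gripper_force']);print(finish_job())"
```

```text
t 15.0 d [-0.02 -0.06  0.03] a [-0.     0.    -0.007] F [ 0.   0.2 -1.2] pos [ 639.3 -110.6  221.3] [-3.142  0.     0.14 ] q7 -1.31
59.124745801091194
the job is handed in; nothing more can be done
None
```

I handed the job in at about 15 s with the carriage pushed against its far stop and the cone-dressed wreath held upright, cones low and facing the lens, about 25 cm in front of it; by my measurements it is within tolerance, but no verdict came back.

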